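Lock off the exposure lamp's isolator before a lamp change

TASK

Make the exposure lamp safe for a lamp change: on the grey isolator box, push the long black lever across until it snaps over to off. Then take the linchpin from its aluminium block, drop it fully home through both steel ears on the front of the box so that it bars the lever, let go, and swing its ring down over the pin's lower end until it snaps shut. The blower must go on cooling the hot lamp, so leave the small rocker switch on the box on, and do not shift or knock over the small brown bottles and the black objective can.

Things in the scene. Friction and masses are not known exactly. Their poses are not given: they have to be found in the camera images.
- isolator: Grey steel switch box with a white front plate, fixed to the worktop, sizes in mm: 60 deep (x), 120 wide (y), 100 high (z). Origin at the centre of its underside, on the worktop; +x into the box, so its front faces -x; +y to the left for one who looks at the front; z up. On the front: two steel ears one above the other, the long black lever between their heights, a small rocker at the upper right.
- lock_hole (a point): Centre of the 12 mm hole in the upper ear, at the ear's top face, 68 above the worktop. Axes as the box's. The front face is 20 behind it (+x), the box's middle plane 11 to its right (-y). Both ears (mm): 22 wide, 6 thick, stand 31 out of the front (11 past the hole) and have the hole in line; the lower ear's top is 28, its underside 22 above the worktop. The 10 mm pin goes down through both.
- lever_tip (a point): On the centre line of the long black lever, 4 short of its end, 72 from its pivot, 47 above the worktop. The lever, 16 wide and 14 high at the grip (14 by 10 at the root), swings level about an upright pivot 32 behind the lock_hole (+x) and 11 to its right (-y). It reaches out past the ears, so a fingertip can push it sideways in front of them. Axes turn with it; as the box's at ON.
- lamp_lever (a joint): Angle of the long lever, rad. 0 = ON: it leans 35 degrees to the left (+y), in the pin's way. 1.22 = OFF: 35 degrees to the right (-y). A spring holds it at either end and carries it over by itself once pushed past the middle (0.61); about 4 N at the tip.
- blower_rocker (a joint): Angle of the small black rocker switch of the cooling blower on the box front, 15 wide, 24 high, 6 to 10 proud, centred 51 to the right (-y) of the lock_hole and 8 above it. 0 = on, 0.4 = off. It must stay on.
- pin_block: Aluminium block in which the linchpin is kept, fixed to the worktop, sizes in mm: 40 by 40, 54 high, with a foot 72 long (y) and 8 high; an upright hole of 12 mm in the middle of its top. Origin at the centre of its underside, z up.
- pin_knob (a point): Middle of the linchpin's dark ribbed knob, 16 across and 36 high; grip it from above. The steel pin is 104 tall, 0.07 to 0.12 kg, upright in its block. Below the knob: the ring's hinge, 27 below this point, along y; a collar 18 across, underside 37 below this point, that rests on the block and later on the upper ear; a 10 mm shank 50 long with a bevelled tip. z up; the open ring points to -x.
- pin_ring (a joint): Angle of the linchpin's ring, a U of 4.4 mm wire 38 wide, its arms clear the ears; it shuts only when it points away from the box front. 0 = open: level, towards the pin's -x. 1.57 = shut: hanging straight down, its cross bar under the pin's tip. A spring holds it at either end and takes it shut once pushed past about 0.5 rad; about 0.4 N at the bar.
- ring_bar (a point): Middle of the cross bar of the linchpin's ring, 63.5 from the hinge, at the hinge's height while the ring is open: the place to push down on. Axes as the pin's while the ring is open.
- objective_can: Black objective canister, 37 across and 57 high, loose, standing; origin at the centre of its underside. A bystander.
- primer_bottle: Small brown bottle with a black cap, 37 across and 64 high, loose, standing; origin at the centre of its underside. A bystander.
- drop_bottle: Small brown dropper bottle, 32 across and 76 high, loose, standing; origin at the centre of its underside. A bystander.

How it is judged:
On the way, in this order (a step that is already met when the one before it is completed fails the run):
1. the lamp lever has snapped over to off (value of joint lamp_lever above 1.1 rad), for 0.2 s.
2. the linchpin stands fully home through both ears, the lever still off, the ring still open (value of joint lamp_lever above 1.1 rad and horizontal distance between pin_knob and lock_hole below 0.006 m and z of pin_knob in the frame of lock_hole between 0.033 and 0.04 m and angle between pin_knob's own z axis and vertical below 0.1 rad and value of joint pin_ring below 0.4 rad), for 0.2 s.
3. the ring is shut over the pin's lower end (value of joint lamp_lever above 1.1 rad and horizontal distance between pin_knob and lock_hole below 0.006 m and z of pin_knob in the frame of lock_hole between 0.033 and 0.04 m and angle between pin_knob's own z axis and vertical below 0.1 rad and value of joint pin_ring above 1.4 rad), for 0.2 s.
At the end, for the whole second after the job is handed in: the lamp lever is off (over 1.1 rad); the linchpin stands upright (within 0.1 rad) in both ears, its collar on the upper ear (within about 3 mm, knob within 6 mm of the hole's axis); its ring is shut (over 1.4 rad); the blower rocker is still on (all of step 3 and value of joint blower_rocker below 0.15 rad); the robot touches nothing.
It fails at once if the blower is switched off (value of joint blower_rocker above 0.2 rad).
It fails at once if the objective can or a bottle is shifted by more than 30 mm or tipped over (distance of any of objective_can, primer_bottle, drop_bottle from where it was at the start of the episode above 0.03 m or angle between any of objective_can, primer_bottle, drop_bottle's own z axis and vertical above 0.5 rad).
It also fails if it takes over 64 s, if anything falls off the work surface, if the arm or the gripper's body presses on something with over 40 N, if the wrist force passes 120 N, or if a joint passes its speed limit or range.

ROBOT

A 7-joint arm with a two-finger parallel gripper is mounted at the origin on a cart in front of the work surface, level with it; the furniture and walls round the work are solid. World frame = base frame: x ahead of the robot, y to its left, z up, the work surface at z = 0. Lengths are in m, angles in rad, forces in N, time in s.
With the tool pointing down it reaches from about 0.4 to 0.85 m from the base axis. Payload 10.4 kg.
Tool frame: the origin (TCP) lies midway between the tips of the shut fingers; the grasp point (between the pads) lies 19 mm behind it (r.grasp_offset is the distance from the TCP to the grasp point, in m); x points along the fingers, y is the direction in which the jaws open and shut, and the axes are right-handed (so a half turn about x gives the same grasp; the last joint's range is limited). The gripper opens to 87 mm and grips with 3 to 60 N. Pads are 19 mm wide; open, the fingers measure 117 mm over their backs; the gripper's body (75 mm by 190 mm) begins 51 mm behind the grasp point.
Start: joints at [-1.272, 0.332, -0.065, 1.46, 0.022, 1.35, -0.088], TCP at [0.198, 0.593, 0.223] pointing down, gripper open.
Joint ranges: [-2.6, 2.6], [-0.5, 2.12], [-1.47, 1.34], [0.16, 2.42], [-1.27, 4.41], [0.06, 2.06], [-2.6, 2.6]. Speed limits (rad/s): [2.22, 2.22, 2.79, 2.79, 3.14, 3.14, 3.14].

INTERFACE

Orientations are given as a unit quaternion [x, y, z, w].
In Python, from bench import r, vision, close_job gives the robot as it stands. The module is installed in compiled form; this text tells all that it offers.
- The arm moves only by the shell command python3 -m pendant 'ROWS' [OPENING] [FORCE]. ROWS is text: rows parted by semicolons, each of 6 numbers parted by spaces: the shift along the tool's x, y, z in units of 0.25 m (1.0 is 0.25 m), then the turn, a rotation vector about the tool's x, y, z in units of 1.5 rad (1.0 is 1.5 rad). A call has 1 to 8 rows; each row is the pose to reach, as a shift and turn from the pose commanded when the call began, along the tool's axes at that moment; what a row does not reach only later rows make up. A row lasts 1/10 s, in which the tool goes at most 50 mm and 8.59 degrees, less where a joint would pass 70% of its speed; a pose out of reach is approached as far as the arm can. A call with a number of a shift or a turn outside -1 to 1 is refused whole. A call with a gripper value outside its range is refused whole. OPENING is the gripper command: -1 is shut, 1 is fully open, values between are in proportion, set as the call begins (- or left out, the last holds). The fingers move at their own pace and stop on an object; FORCE is the grip in N (left out, the last holds). Time passes only in rows, so rows that repeat a pose let the fingers close. It gives the time, the measured TCP pose, the force and the opening at its end, in the units of the state.
- r.read_state(): the state, without advancing time (a new reading comes with each control period).
- vision.camera(name): name is "scene" or "top" or "wrist"; returns (picture, depth): 480x640x3 uint8, blue, green, red; 480x640 float32, m along the optical axis (not along the pixel's ray), 0 where there is no reading.
- vision.get_calibration(name): a dict with "camera_matrix" (3x3 intrinsics, pixels), "rvec" (rotation vector, rad) and "tvec" (3), from world to camera coordinates, as OpenCV has them. Camera axes: x right, y down, z forward; pixel columns grow to the right and rows downward; lengths in m; the calibration is good to about 2 mm. A picture is of the moment at which its call begins: read the wrist's pose just before it. get_calibration takes no time and is no camera call; for the wrist camera it gives the pose at the moment of the call.
- close_job(): hands the job in, once; it reports no verdict.
The state is a dict: "time": time; "joint_positions": joint angles; "joint_vel": joint speeds; "joint_torque": joint torques, N m; "ee_pos": TCP position; "eef_rot": TCP orientation; "ft_force": force on the tool from outside, world axes, zero at the start; "torque": the same for the moment, N m; "width": finger opening in m.
Only numpy, scipy, OpenCV 4.12 (cv2) and the standard library are available. Lean on these libraries where they do the work, as an engineer would, in place of code of your own. Each camera call takes 0.05 s, during which the arm holds its last target. There are 200 camera calls.

## Working session

There is one attempt and no reset: what is moved stays moved. The work goes in short steps, Python scripts to look and compute and a shell command to move; the robot and the scene stay as the last step left them, time stands still between calls to the robot, and variables do not carry over. Pictures are saved under pics/ and viewed, about 8 in all and at most 12, crops included, and the job is handed in when it is done.

```bash
mkdir -p pics; cat > h.py <<'E'
import numpy as np, cv2
from bench import r, vision
from scipy.spatial.transform import Rotation as R
def snap(n,f):
    s=r.read_state(); c=vision.get_calibration(n); p,d=vision.camera(n)
    cv2.imwrite('pics/%s.png'%f,p); np.savez('pics/%s.npz'%f,d=d,K=c['camera_matrix'],rv=np.ravel(c['rvec']),t=np.ravel(c['tvec']))
    return p,d
def w(f,u,v,z=None,depth=None):
    q=np.load('pics/%s.npz'%f); Rm=cv2.Rodrigues(q['rv'])[0]; ray=np.linalg.inv(q['K'])@[u,v,1.]
    o=-Rm.T@q['t']; dr=Rm.T@ray
    if z is not None: return o+dr*(z-o[2])/dr[2]
    if depth is None: 
        a=q['d'][int(v)-1:int(v)+2,int(u)-1:int(u)+2]; depth=np.median(a[a>0])
    return o+dr*depth
def proj(f,P):
    q=np.load('pics/%s.npz'%f); return cv2.projectPoints(np.array(P,float).reshape(-1,3),q['rv'],q['t'],q['K'],None)[0].reshape(-1,2)
def to(P,zaxis=None):
    "shift units from current pose to P in tool axes"
    s=r.read_state(); T=R.from_quat(s['eef_rot']); return T.inv().apply(np.array(P)-s['ee_pos'])/.25
E
python3 - <<'E'
from h import *
np.set_printoptions(precision=4,suppress=True)
s=r.read_state(); print(s['time'],s['ee_pos'],R.from_quat(s['eef_rot']).as_matrix(),s['width'],r.grasp_offset)
a,_=snap('scene','scene0'); b,_=snap('top','top0')
for n in('scene0','top0'):
    q=np.load('pics/%s.npz'%n); print(n,-cv2.Rodrigues(q['rv'])[0].T@q['t'],cv2.Rodrigues(q['rv'])[0],q['K'])
E
```

```text
0.0 [0.1976 0.5926 0.2218] [[-0.0003  0.3163  0.9487]
 [-0.0013  0.9487 -0.3163]
 [-1.     -0.0014  0.0001]] 0.08726261583227522 0.0187
scene0 [0.3982 0.4017 0.7424] [[-0.9969 -0.079   0.0056]
 [-0.0644  0.7684 -0.6368]
 [ 0.046  -0.6351 -0.771 ]] [[485.9926   0.     319.5983]
 [  0.     485.9926 239.3814]
 [  0.       0.       1.    ]]
top0 [ 0.2738 -0.1091  0.9292] [[ 0.0816 -0.9967 -0.0002]
 [-0.9763 -0.0799 -0.2013]
 [ 0.2006  0.0166 -0.9795]] [[447.051    0.     320.8977]
 [  0.     447.051  227.597 ]
 [  0.       0.       1.    ]]
```

View pics/scene0.png

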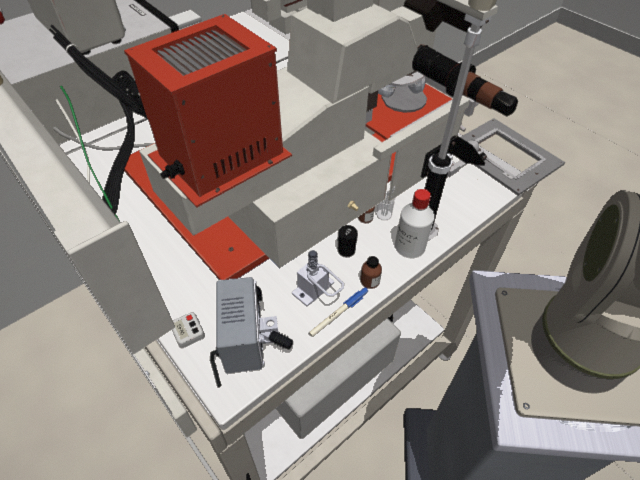

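View pics/top0.png

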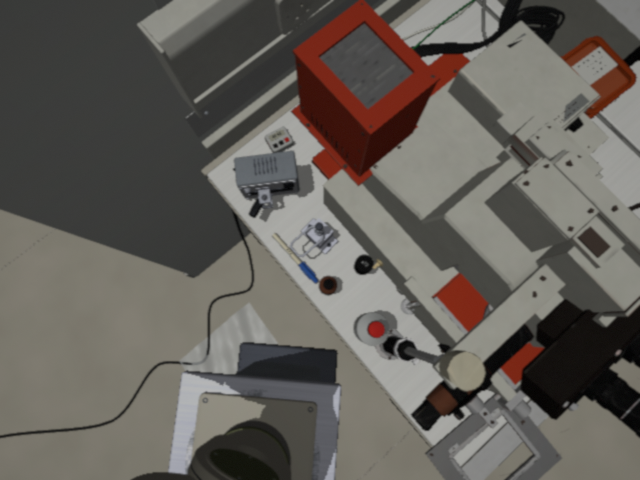

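```bash
python3 - <<'E'
from h import *
a=cv2.imread('pics/scene0.png')[220:395,185:395]; b=cv2.imread('pics/top0.png')[120:310,210:400]
cv2.imwrite('pics/c1.png',cv2.resize(a,None,fx=3.8,fy=3.4,interpolation=cv2.INTER_CUBIC))
cv2.imwrite('pics/c2.png',cv2.resize(b,None,fx=3,fy=3,interpolation=cv2.INTER_CUBIC))
np.set_printoptions(precision=4,suppress=True)
# box top corners rough from top
for u,v in [(235,158),(296,152),(298,178),(240,187)]: print('boxtop',w('top0',u,v,z=.1))
print('knob top',w('top0',321,229,z=.109),w('scene0',313,255,z=.109))
for n,u,v,z in [('can',363,264,.057),('brown',328,284,.064)]: print(n,w('top0',u,v,z=z))
print('can',w('scene0',349,230,z=.057),'brown',w('scene0',372,262,z=.064),'drop',w('scene0',366,215,z=.05))
E
```

```text
boxtop [0.5685 0.0837 0.1   ]
boxtop [ 0.5906 -0.034   0.1   ]
boxtop [ 0.5379 -0.0429  0.1   ]
boxtop [0.5107 0.067  0.1   ]
knob top [ 0.4392 -0.0956  0.109 ] [ 0.4442 -0.0858  0.109 ]
can [ 0.3867 -0.1825  0.057 ]
brown [ 0.3416 -0.1172  0.064 ]
can [ 0.3864 -0.1899  0.057 ] brown [ 0.3435 -0.1137  0.064 ] drop [ 0.3551 -0.2369  0.05  ]
```

View pics/c1.png

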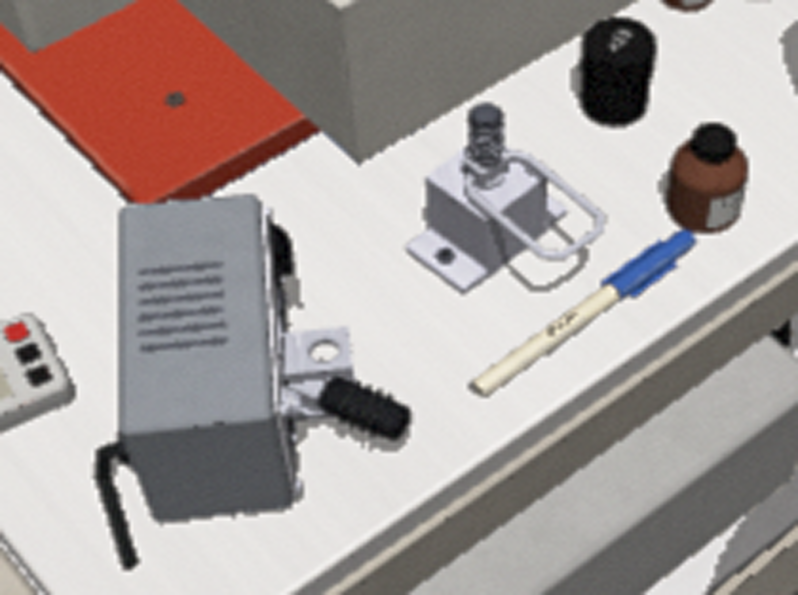

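View pics/c2.png

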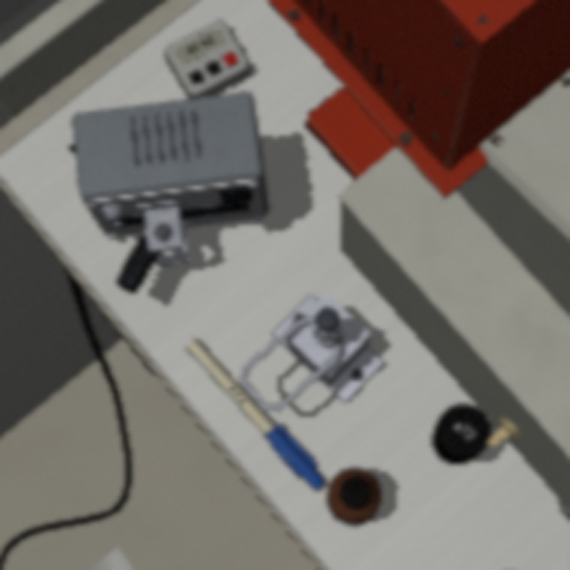

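```bash
python3 - <<'E'
from h import *
np.set_printoptions(precision=4,suppress=True)
S=lambda x,y,z:w('scene0',185+x/3.8,220+y/3.4,z=z)
T=lambda x,y,z:w('top0',210+x/3,120+y/3,z=z)
print('hole',S(325,350,.068),T(164,231,.068))
print('leverend',S(395,418,.05),T(128,283,.05))
print('knobtop',S(486,110,.109),T(326,319,.109))
print('bar',S(576,237,.064),T(262,392,.064)); print('bar ends',S(603,215,.064),S(548,256,.064),T(245,375,.064),T(280,408,.064))
for a,b in [((262,200),(296,440))]: print('front edge',S(*a,.1),S(*b,.1))
print('box top corners scene',S(121,210,.1),S(258,197,.1),S(275,425,.1),S(122,436,.1))
print('box top corners top',T(75,115,.1),T(252,95,.1),T(264,180,.1),T(88,192,.1))
print('can',S(615,40,.057),T(461,433,.057)); print('brown',T(355,491,.064))
for x,y in [(360,200),(420,240),(560,380),(410,160)]: print('grey',w('top0',210+x/3,120+y/3))
E
```

```text
hole [0.502  0.0228 0.068 ] [0.5032 0.0223 0.068 ]
leverend [0.4708 0.0457 0.05  ] [0.47   0.0454 0.05  ]
knobtop [ 0.4448 -0.0913  0.109 ] [ 0.4439 -0.0909  0.109 ]
bar [ 0.4018 -0.0509  0.064 ] [ 0.4014 -0.0523  0.064 ]
bar ends [ 0.3907 -0.0649  0.064 ] [ 0.4134 -0.0388  0.064 ] [ 0.4117 -0.0402  0.064 ] [ 0.3919 -0.0649  0.064 ]
front edge [ 0.535  -0.0367  0.1   ] [0.5018 0.0847 0.1   ]
box top corners scene [ 0.5931 -0.0262  0.1   ] [ 0.537  -0.0383  0.1   ] [0.5109 0.0785 0.1   ] [0.568  0.0883 0.1   ]
box top corners top [0.5678 0.0837 0.1   ] [ 0.591  -0.0301  0.1   ] [ 0.5338 -0.0432  0.1   ] [0.5166 0.069  0.1   ]
can [ 0.3902 -0.1853  0.057 ] [ 0.3861 -0.1838  0.057 ]
brown [ 0.3423 -0.1177  0.064 ]
grey [ 0.5028 -0.1063  0.1749]
grey [ 0.4811 -0.1429  0.1763]
grey [ 0.4056 -0.2279  0.1756]
grey [ 0.4991 -0.1308  0.2649]
```

```bash
python3 -m pendant '0 -1 1 -0.36 0 0;0 -1 1 -0.36 0 0;0 -1 1 -0.36 0 0;0 -1 1 -0.36 0 0;0 -1 1 -0.36 0 0;0 -1 1 -0.36 0 0;0 -1 1 -0.36 0 0;0 -1 1 -0.36 0 0' -1
python3 - <<'E'
from h import *
np.set_printoptions(precision=4,suppress=True)
print(to([.4584,.0836,.22]),to([.4584,.0836,.045]));s=r.read_state();print(s['joint_positions'],R.from_quat(s['eef_rot']).as_matrix())
E
```

```text
time: 0.9
ee_pos: [0.3585, 0.2711, 0.2226]
eef_rot: [-0.074, 0.703, 0.074, 0.703]
ft_force: [-0.7, 0.5, -0.3]
width: 0.0307
[ 0.0112 -0.8169  0.2344] [ 0.7112 -0.8163  0.2341]
[-0.8653 -0.0618  0.1111  1.9035  0.008   1.2996  1.0241] [[ 0.0005 -0.2084  0.9781]
 [-0.0007  0.9781  0.2084]
 [-1.     -0.0008  0.0004]]
```

```bash
python3 -m pendant '0 -0.4 0.12 0 0 0;0 -0.6 0.2 0 0 0;0 -0.82 0.235 0 0 0;0 -0.82 0.235 0 0 0;0.1 -0.82 0.235 0 0 0;0.3 -0.82 0.235 0 0 0;0.5 -0.82 0.235 0 0 0;0.5 -0.82 0.235 0 0 0' -1
python3 - <<'E'
from h import *
np.set_printoptions(precision=4,suppress=True)
print(to([.4584,.0836,.045]));snap('wrist','w1')
E
```

```text
time: 1.7
ee_pos: [0.4533, 0.0882, 0.0924]
eef_rot: [-0.078, 0.706, 0.076, 0.699]
ft_force: [-0.6, 0.8, -0.0]
width: 0.0002
[ 0.1893 -0.0219  0.0179]
```

View pics/w1.png

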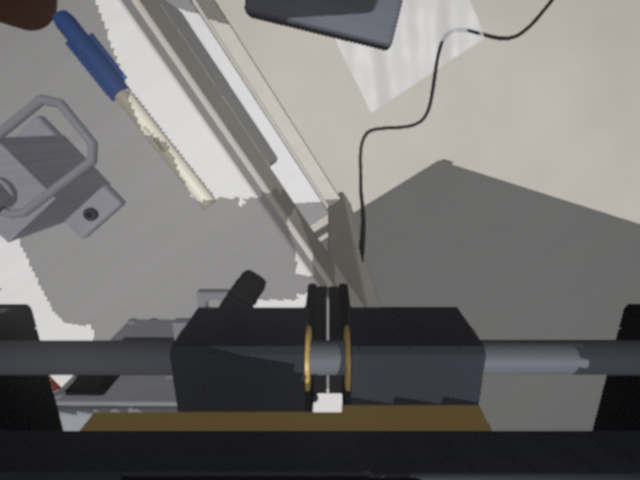

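```bash
python3 -m pendant '0.1 -0.02 0.018 0 0 0;0.19 -0.02 0.018 0 0 0;0.19 -0.02 0.018 0 0 0;0.19 -0.08 0.018 0 0 0;0.19 -0.14 0.018 0 0 0;0.19 -0.2 0.018 0 0 0;0.19 -0.25 0.018 0 0 0;0.19 -0.3 0.018 0 0 0' -1
python3 - <<'E'
from h import *
np.set_printoptions(precision=4,suppress=True)
p=r.read_state()['ee_pos']; a=.216
d=p[:2]-[.5362,.0187]; print(d@[np.cos(a),np.sin(a)],d@[-np.sin(a),np.cos(a)])
E
```

```text
time: 2.55
ee_pos: [0.4806, 0.0182, 0.0539]
eef_rot: [-0.077, 0.701, 0.078, 0.705]
ft_force: [0.0, -0.6, -0.4]
width: 0.0005
-0.05438661506124754 0.011427405424868505
```

```bash
python3 -m pendant '0 0.1 -0.03 0 0 0;0 0.2 -0.03 0 0 0;-0.3 0.2 -0.03 0 0 0;-0.6 0.1 -0.1 0 0 0;-0.6 0.1 -0.5 0 0 0;-0.6 0.1 -0.5 0 0 0;-0.6 0.1 -0.5 0 0 0' 1
python3 - <<'E'
from h import *
a,_=snap('scene','s2'); b,_=snap('top','t2')
a=cv2.resize(a[250:400,195:345],None,fx=4,fy=4,interpolation=cv2.INTER_CUBIC);b=cv2.resize(b[130:280,210:310],None,fx=2,fy=4,interpolation=cv2.INTER_CUBIC)
cv2.imwrite('pics/c3.png',np.hstack([a,b]))
E
```

```text
time: 3.25
ee_pos: [0.3496, 0.0132, 0.2046]
eef_rot: [-0.076, 0.701, 0.077, 0.705]
ft_force: [0.6, 0.7, 0.2]
width: 0.0487
```

View pics/c3.png

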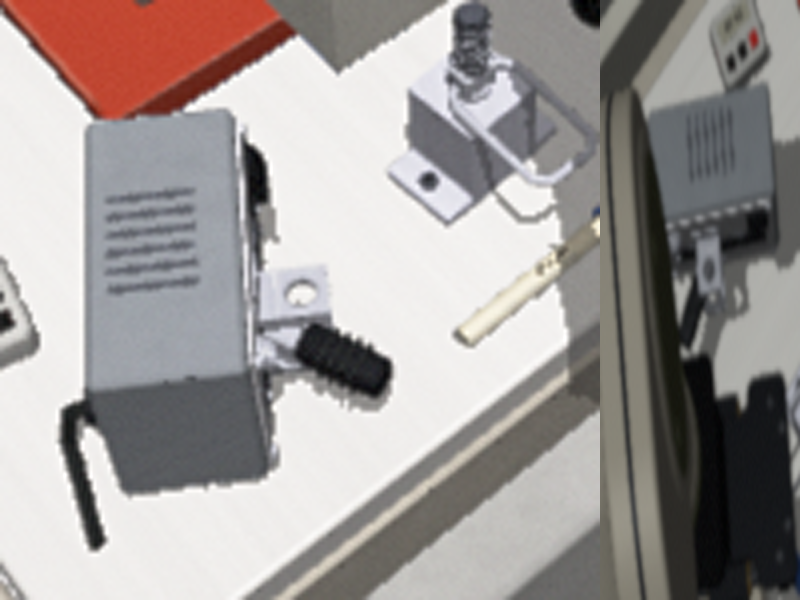

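```bash
python3 - <<'E'
from h import *
np.set_printoptions(precision=4,suppress=True)
s=[.5362,.0187];a=.216;x=np.array([np.cos(a),np.sin(a)]);y=np.array([-x[1],x[0]])
for q in[(-.063,.08),(-.063,.0),(-.063,-.03)]:
  p=s+q[0]*x+q[1]*y; print(to([*p,.045]))
E
```

```text
[0.6413 0.1783 0.4732]
[ 0.6407 -0.1417  0.4729]
[ 0.6404 -0.2617  0.4728]
```

```bash
python3 -m pendant '0 0.15 0.2 0 0 0;0 0.18 0.4 0 0 0;0.1 0.18 0.47 0 0 0;0.3 0.18 0.47 0 0 0;0.5 0.18 0.47 0 0 0;0.64 0.18 0.47 0 0 0;0.64 0.18 0.47 0 0 0;0.64 0.18 0.47 0 0 0' -1
python3 -m pendant '0 -0.08 0 0 0 0;0 -0.16 0 0 0 0;0 -0.22 0 0 0 0;0 -0.28 0 0 0 0;0 -0.34 0 0 0 0;0 -0.4 0 0 0 0;0 -0.42 0 0 0 0;0 -0.42 0 0 0 0' -1
python3 - <<'E'
from h import *
p=r.read_state()['ee_pos']; a=.216
d=p[:2]-[.5362,.0187]; print(d@[np.cos(a),np.sin(a)],d@[-np.sin(a),np.cos(a)])
E
```

```text
time: 4.15
ee_pos: [0.4569, 0.0842, 0.0418]
eef_rot: [-0.077, 0.703, 0.077, 0.703]
ft_force: [0.2, -0.2, 0.8]
width: 0.0083
time: 4.95
ee_pos: [0.4794, -0.0128, 0.0432]
eef_rot: [-0.076, 0.702, 0.081, 0.703]
ft_force: [-7.6, 22.0, 5.9]
width: 0.0002
-0.062247128798033256 -0.018543140526861318
```

```bash
python3 -m pendant '0 0.08 -0.02 0 0 0;0 0.08 -0.02 0 0 0;-0.2 0.08 -0.02 0 0 0;-0.4 0.08 -0.02 0 0 0;-0.6 0.08 -0.02 0 0 0;-0.6 0.08 -0.02 0 0 0' 0.15
python3 - <<'E'
from h import *
np.set_printoptions(precision=4,suppress=True)
print(to([.444,-.091,.18]))
E
```

```text
time: 5.55
ee_pos: [0.4736, -0.0008, 0.1992]
eef_rot: [-0.076, 0.698, 0.077, 0.708]
ft_force: [2.1, 0.9, -1.7]
width: 0.0405
[ 0.074  -0.327  -0.1944]
```

```bash
python3 -m pendant '-0.04 -0.1 -0.1 0.05 0 0;-0.04 -0.2 -0.19 0.15 0 0;-0.04 -0.33 -0.19 0.25 0 0;-0.04 -0.33 -0.19 0.35 0 0;-0.04 -0.33 -0.19 0.45 0 0;-0.04 -0.33 -0.19 0.55 0 0;-0.04 -0.33 -0.19 0.64 0 0;-0.04 -0.33 -0.19 0.64 0 0' 0.15
python3 -m pendant '0 0 0 0 0 0'
python3 - <<'E'
from h import *
np.set_printoptions(precision=4,suppress=True)
s=r.read_state();print(R.from_quat(s['eef_rot']).as_matrix(),s['joint_positions'])
a,_=snap('scene','s3');b,_=snap('wrist','w3')
a=cv2.resize(a[230:380,195:345],None,fx=3,fy=3,interpolation=cv2.INTER_CUBIC)
b=cv2.resize(b,None,fx=.54,fy=.9375)
cv2.imwrite('pics/c4.png',np.hstack([a,b[:450]]))
E
```

```text
time: 6.35
ee_pos: [0.4414, -0.0919, 0.202]
eef_rot: [0.258, 0.658, -0.257, 0.66]
ft_force: [-0.3, 0.4, 0.7]
width: 0.0498
time: 6.45
ee_pos: [0.4411, -0.0916, 0.2013]
eef_rot: [0.256, 0.659, -0.255, 0.66]
ft_force: [0.6, 0.4, 0.9]
width: 0.0502
[[ 0.0021  0.6731  0.7396]
 [ 0.0004  0.7396 -0.6731]
 [-1.      0.0017  0.0013]] [-0.4264 -0.077   0.5127  1.9522  0.0391  1.2547  0.9054]
```

View pics/c4.png

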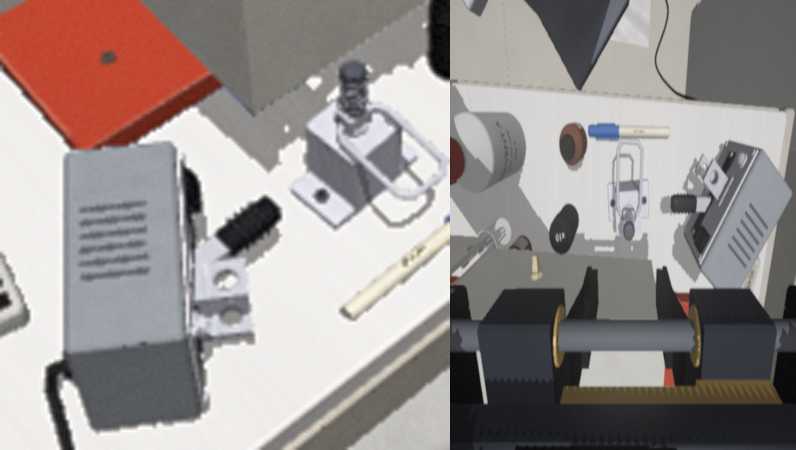

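```bash
python3 - <<'E'
from h import *
np.set_printoptions(precision=4,suppress=True)
b=cv2.imread('pics/w3.png')[130:290,250:410]
cv2.imwrite('pics/c5.png',cv2.resize(b,None,fx=4,fy=4,interpolation=cv2.INTER_CUBIC)[:600])
k=w('w3',329.6,247,z=.109);print(k,proj('w3',[.444,-.091,.109]))
E
```

```text
[ 0.4437 -0.091   0.109 ] [[329.862 247.259]]
```

View pics/c5.png

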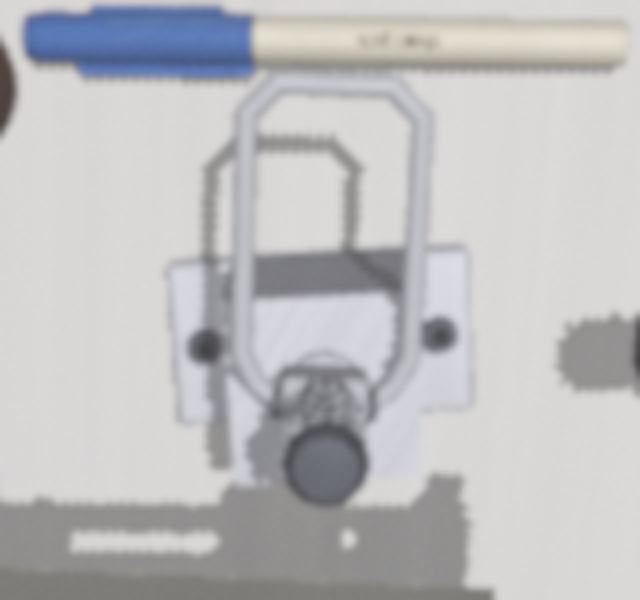

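```bash
python3 - <<'E'
from h import *
np.set_printoptions(precision=4,suppress=True)
k=w('w3',331.5,245.75,z=.109);b=w('w3',333.75,150.75,z=.064);d=b-k
print(k,b,np.hypot(*d[:2]),np.degrees(np.arctan2(d[1],d[0]))-180)
print('hole',w('w3',489,190,z=.068),proj('w3',[.5026,.0225,.068]))
print(to([.4435,-.091,.076]))
E
```

```text
[ 0.4439 -0.0894  0.109 ] [ 0.3999 -0.0464  0.064 ] 0.06157303089632294 -44.32420460498062
hole [0.5032 0.0229 0.068 ] [[488.1143 189.8292]]
[0.4991 0.0075 0.0063]
```

```bash
python3 -m pendant '0 0.01 0.006 0 0 0;0.15 0.01 0.006 0 0 0;0.3 0.01 0.006 0 0 0;0.4 0.01 0.006 0 0 0;0.5 0.01 0.006 0 0 0;0.5 0.01 0.006 0 0 0;0.5 0.01 0.006 0 0 0' - 25
python3 -m pendant '0 0 0 0 0 0;0 0 0 0 0 0;0 0 0 0 0 0;0 0 0 0 0 0;0 0 0 0 0 0;0 0 0 0 0 0;0 0 0 0 0 0' -1 30
python3 - <<'E'
from h import *
np.set_printoptions(precision=4,suppress=True)
s=r.read_state();print(R.from_quat(s['eef_rot']).as_matrix(),s['torque'])
E
```

```text
time: 7.25
ee_pos: [0.4436, -0.0904, 0.0755]
eef_rot: [0.256, 0.659, -0.256, 0.659]
ft_force: [-0.1, -0.1, 0.1]
width: 0.0501
time: 7.95
ee_pos: [0.4436, -0.0902, 0.0752]
eef_rot: [0.256, 0.659, -0.256, 0.659]
ft_force: [0.0, 0.8, 2.2]
width: 0.0147
[[ 0.0004  0.6756  0.7373]
 [ 0.0002  0.7373 -0.6756]
 [-1.      0.0004  0.0001]] [ 0.0829 -0.0115 -0.0194]
```

```bash
python3 -m pendant '-0.05 0 0 0 0 0;-0.12 0 0 0 0 0;-0.2 0 0 0 0 0;-0.3 0 0 0 0 0;-0.4 0 0 0 0 0;-0.42 0 0 0 0 0;-0.42 0 0 0 0 0'
python3 - <<'E'
from h import *
np.set_printoptions(precision=4,suppress=True)
print(to([.49,-.03,.18]),to([.5026,.0225,.18]))
snap('scene','s4');snap('wrist','w4')
E
```

```text
time: 8.65
ee_pos: [0.4438, -0.0904, 0.1809]
eef_rot: [0.257, 0.659, -0.256, 0.66]
ft_force: [-0.4, -0.0, -1.8]
width: 0.0143
[ 0.0039  0.3028 -0.0269] [ 0.0041  0.4917 -0.1317]
```

```bash
python3 -m pendant '0 0.1 -0.05 -0.09 0 0;0 0.2 -0.13 -0.18 0 0;0 0.3 -0.13 -0.27 0 0;0 0.4 -0.13 -0.36 0 0;0 0.49 -0.13 -0.45 0 0;0 0.49 -0.13 -0.54 0 0;0 0.49 -0.13 -0.63 0 0;0 0.49 -0.13 -0.645 0 0'
python3 -m pendant '0 0 0 0 0 0;0 0 0 0 0 0'
python3 - <<'E'
from h import *
np.set_printoptions(precision=4,suppress=True)
s=r.read_state();T=R.from_quat(s['eef_rot']).as_matrix();print(T,np.degrees(np.arctan2(-T[0,1],T[1,1])))
print(to([.5026,.0225,.18]))
a,_=snap('scene','s5');b,_=snap('wrist','w5')
a=cv2.resize(a[220:370,205:345],None,fx=4,fy=4,interpolation=cv2.INTER_CUBIC)
cv2.imwrite('pics/c6.png',a)
E
```

```text
time: 9.55
ee_pos: [0.5016, 0.0218, 0.1786]
eef_rot: [-0.081, 0.703, 0.08, 0.702]
ft_force: [0.4, -0.7, -2.1]
width: 0.0145
time: 9.75
ee_pos: [0.502, 0.0218, 0.1796]
eef_rot: [-0.078, 0.703, 0.078, 0.702]
ft_force: [0.9, -0.1, -0.6]
width: 0.0147
[[-0.0007 -0.2206  0.9754]
 [-0.0001  0.9754  0.2206]
 [-1.      0.0001 -0.0007]] 12.746002739241318
[-0.0016  0.002   0.0031]
```

View pics/c6.png

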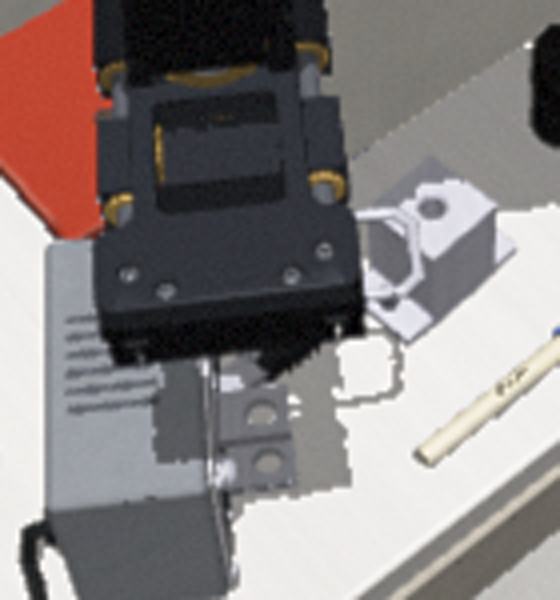

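```bash
python3 - <<'E'
from h import *
np.set_printoptions(precision=4,suppress=True)
print('blockhole',w('s5',313.25,272,z=.054),'ear',w('s5',270.5,323.2,z=.068))
print(proj('w5',[[.5020,.0218,.108],[.502,.0218,.18],[.5028,.0227,.068]]))
u,v=proj('w5',[.5020,.0218,.108])[0]; u,v=int(u),int(v)
b=cv2.imread('pics/w5.png'); b=b[max(0,v-100):v+100,u-100:u+100]; print(u,v,b.shape)
cv2.imwrite('pics/c7.png',cv2.resize(b,None,fx=3,fy=3,interpolation=cv2.INTER_CUBIC))
E
```

```text
blockhole [ 0.4445 -0.091   0.054 ] ear [0.5019 0.0233 0.068 ]
[[326.5554 253.5862]
 [326.3386 304.7843]
 [327.5693 237.03  ]]
326 253 (200, 200, 3)
```

View pics/c7.png

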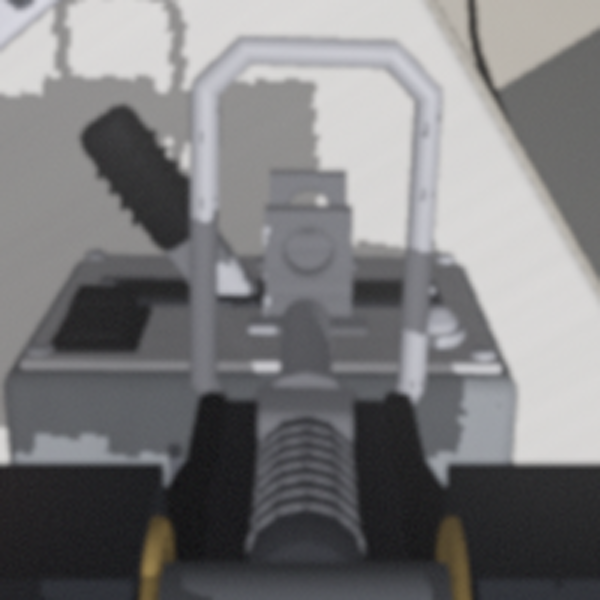

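```bash
python3 - <<'E'
from h import *
np.set_printoptions(precision=4,suppress=True)
g=cv2.imread('pics/w5.png',0)
for v in range(244,276,2): print(v,g[v,312:346:1])
t=w('w5',327.3,255.7,z=.1084);h=w('w5',328.7,236.3,z=.068);print(t,h,R.from_quat(r.read_state()['eef_rot']).inv().apply(h-t)*1000)
print(w('w5',327.3,254.7,z=.1084)-t,w('w5',328.7,237.3,z=.068)-h)
E
```

```text
244 [ 99 112 126 127 124 123 123 124 124 124 121 117 112 109 105 103 102 103
 106 107 113 116 120 124 124 125 126 125 126 124 120 111 102  98]
246 [ 72  91 112 122 125 123 124 124 123 124 124 123 122 123 120 122 120 121
 119 121 123 124 124 125 125 124 124 125 125 124 117  98  81  70]
248 [ 61  68  98 119 125 125 125 126 127 126 126 126 126 127 125 126 126 127
 127 127 126 127 126 127 126 126 128 128 127 126 116  89  62  48]
250 [ 58  68 101 122 126 125 124 124 124 126 125 125 125 125 124 124 124 124
 125 125 124 125 126 126 125 125 126 125 125 125 114  88  62  48]
252 [ 58  95 137 155 139 124 122 123 121 121 121 119 116 112 108 109 108 111
 113 117 119 121 123 123 122 122 122 124 122 121 110  86  59  54]
254 [ 76 106 142 153 137 125 124 123 122 117 108 101  94  92  90  90  93  94
  98 102 107 114 120 124 125 124 125 125 124 122 114  91  73  68]
256 [ 97 114 131 128 124 123 122 120 114 100  91  89  90  89  89  88  90  91
  97  99 102 106 111 118 123 123 124 125 123 123 116 105  96  96]
258 [ 91  98 107 104 100 101 100  98  93  89  88  89  89  89  88  89  89  90
  93  96 102 104 103 1
[... 506 characters left out ...]
7 86 87 88 88 89 88 89 87 85 87 86 85 90 96
 99 98 96 95 96 96 96 97 96 97]
268 [95 95 95 94 95 96 95 92 86 87 88 88 87 89 86 87 88 88 86 87 85 85 83 90
 97 99 96 97 97 96 97 97 95 97]
270 [95 95 95 95 95 92 93 90 87 86 87 87 88 89 88 88 86 87 87 86 85 84 86 88
 96 96 96 97 96 95 95 95 95 95]
272 [110 111 110 110 111 110 105  94  88  87  86  87  88  88  87  87  87  87
  86  86  85  84  84  84  91  95  97  98  96  97  97  97  96  97]
274 [187 187 187 187 187 185 172 137 100  85  86  86  87  87  86  86  86  87
  86  85  84  84  84  88 104 120 126 125 125 125 125 125 125 124]
[0.5032 0.0226 0.1084] [0.5021 0.0234 0.068 ] [40.4004  1.0623 -0.8927]
[-0.0007 -0.0002  0.    ] [0.0008 0.0002 0.    ]
```

```bash
python3 -m pendant '0 0.004 -0.0025 0 0 0;0.04 0.004 -0.0025 0 0 0;0.08 0.004 -0.0025 0 0 0;0.12 0.004 -0.0025 0 0 0;0.135 0.004 -0.0025 0 0 0;0.135 0.004 -0.0025 0 0 0;0.135 0.004 -0.0025 0 0 0'
python3 - <<'E'
from h import *
b,_=snap('wrist','w6')
b=b[190:290,260:390]
cv2.imwrite('pics/c8.png',cv2.resize(b,None,fx=6,fy=6,interpolation=cv2.INTER_CUBIC))
E
```

```text
time: 10.55
ee_pos: [0.5015, 0.0227, 0.1464]
eef_rot: [-0.08, 0.703, 0.08, 0.703]
ft_force: [0.7, -0.2, -1.5]
width: 0.0148
```

View pics/c8.png

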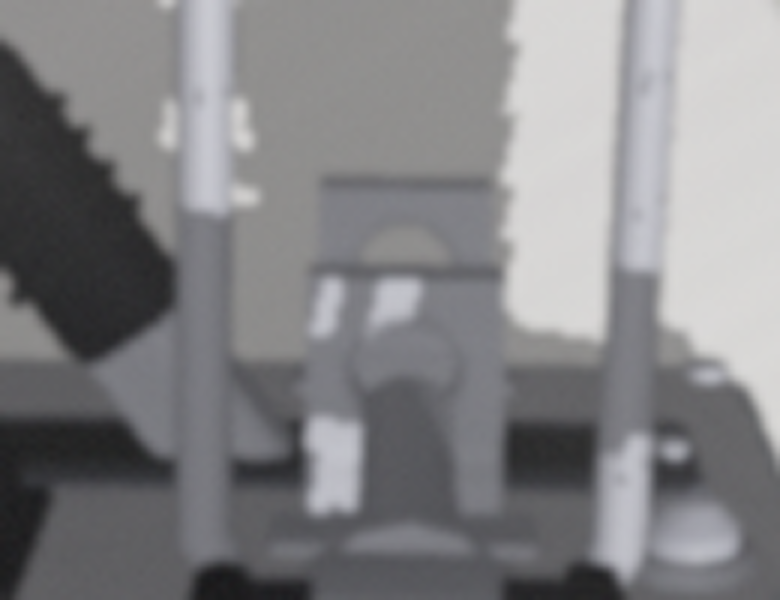

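```bash
python3 - <<'E'
from h import *
np.set_printoptions(precision=4,suppress=True)
t=w('w6',327.5,257.7,z=.0752);h=w('w6',327.9,251.5,z=.068);print(t,h,R.from_quat(r.read_state()['eef_rot']).inv().apply(h-t)*1000)
print(proj('w6',[h,h+[0,0,.01]]))
c=np.array([.5028,.0228]);f=lambda d:proj('w6',[*(h[:2]+d*np.array([.977,.215])),.068])
print(f(-.011),f(.006),f(-.006))
E
```

```text
[0.5039 0.0239 0.0752] [0.5022 0.0238 0.068 ] [ 7.1991  0.2746 -1.7587]
[[327.9    251.5   ]
 [327.9286 256.6264]]
[[328.03   235.6691]] [[327.8305 259.9627]] [[327.9705 242.9164]]
```

```bash
python3 -m pendant '0 0.001 -0.004 0 0 0;0.01 0.001 -0.004 0 0 0;0.02 0.001 -0.004 0 0 0;0.03 0.001 -0.004 0 0 0;0.04 0.001 -0.004 0 0 0;0.05 0.001 -0.004 0 0 0;0.06 0.001 -0.004 0 0 0;0.06 0.001 -0.004 0 0 0'
```

```text
time: 11.4
ee_pos: [0.5002, 0.0228, 0.1309]
eef_rot: [-0.08, 0.703, 0.08, 0.702]
ft_force: [0.1, -0.5, -0.6]
width: 0.0143
```

```bash
python3 -m pendant '0.02 0 0 0 0 0;0.04 0 0 0 0 0;0.06 0 0 0 0 0;0.08 0 0 0 0 0;0.1 0 0 0 0 0;0.11 0 0 0 0 0;0.11 0 0 0 0 0'
python3 - <<'E'
from h import *
np.set_printoptions(precision=4,suppress=True)
s=r.read_state();T=R.from_quat(s['eef_rot']);print(T.inv().apply(s['ft_force']),s['torque'])
E
```

```text
time: 12.1
ee_pos: [0.5001, 0.0228, 0.1033]
eef_rot: [-0.08, 0.703, 0.08, 0.702]
ft_force: [0.4, -0.8, -0.4]
width: 0.0147
[ 0.4159 -0.9215  0.2407] [ 0.0612  0.0286 -0.0484]
```

```bash
python3 -m pendant '0.01 0 0 0 0 0;0.02 0 0 0 0 0;0.03 0 0 0 0 0;0.04 0 0 0 0 0;0.046 0 0 0 0 0;0.052 0 0 0 0 0;0.052 0 0 0 0 0'
python3 - <<'E'
from h import *
np.set_printoptions(precision=4,suppress=True)
s=r.read_state();T=R.from_quat(s['eef_rot']);print(T.inv().apply(s['ft_force']),s['torque'])
E
```

```text
time: 12.8
ee_pos: [0.5003, 0.0228, 0.0906]
eef_rot: [-0.08, 0.703, 0.08, 0.703]
ft_force: [-0.4, -0.4, -0.6]
width: 0.0147
[ 0.6359 -0.2754 -0.454 ] [ 0.0442  0.0451 -0.0063]
```

```bash
python3 -m pendant '0.004 0 0 0 0 0;0.006 0 0 0 0 0;0.008 0 0 0 0 0;0.008 0 0 0 0 0;0.008 0 0 0 0 0'
```

```text
time: 13.3
ee_pos: [0.5006, 0.0229, 0.0892]
eef_rot: [-0.08, 0.702, 0.08, 0.703]
ft_force: [-1.7, -0.9, 5.2]
width: 0.0148
```

```bash
python3 -m pendant '0 0 0 0 0 0;0 0 0 0 0 0;0 0 0 0 0 0;0 0 0 0 0 0;-0.04 0 0 0 0 0;-0.12 0 0 0 0 0;-0.2 0 0 0 0 0;-0.36 0 0 0 0 0' -0.22
python3 -m pendant '0 0 -0.1 0 0 0;0 0 -0.236 0 0 0;0 0 -0.236 0 0 0;0 0 -0.236 0 0 0;0 0 -0.236 0 0 0' -1
python3 - <<'E'
from h import *
a,_=snap('scene','s7');b,_=snap('wrist','w7')
a=cv2.resize(a[220:370,205:345],None,fx=3,fy=3,interpolation=cv2.INTER_CUBIC)
b=cv2.resize(b[100:340,200:424],None,fx=1.6,fy=1.875,interpolation=cv2.INTER_CUBIC)
cv2.imwrite('pics/c9.png',np.hstack([a,b]))
E
```

```text
time: 14.1
ee_pos: [0.499, 0.0226, 0.1785]
eef_rot: [-0.08, 0.704, 0.079, 0.701]
ft_force: [0.4, -0.1, 0.1]
width: 0.0337
time: 14.6
ee_pos: [0.4436, 0.0098, 0.1793]
eef_rot: [-0.08, 0.702, 0.08, 0.703]
ft_force: [-0.2, -0.5, 0.3]
width: 0.0038
```

View pics/c9.png

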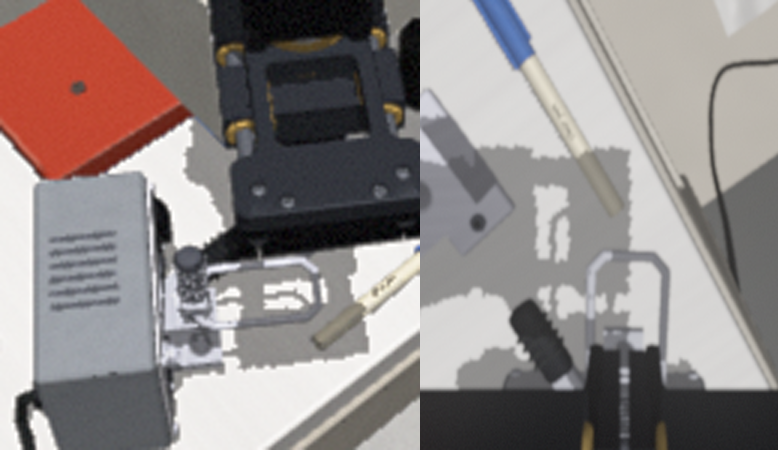

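```bash
python3 - <<'E'
from h import *
np.set_printoptions(precision=4,suppress=True)
for b in (w('s7',311,315,z=.078),w('w7',331.3,236,z=.078)): print(b,to(b))
E
```

```text
[0.4391 0.0092 0.078 ] [ 0.4035  0.0017 -0.0175]
[0.4399 0.0124 0.078 ] [ 0.4035  0.0134 -0.0117]
```

```bash
python3 -m pendant '0.15 0.006 0 0 0 0;0.3 0.006 0 0 0 0;0.37 0.006 0 0 0 0;0.41 0.006 0 0 0 0;0.45 0.006 0 0 0 0;0.49 0.006 0 0 0 0;0.53 0.006 0 0 0 0;0.56 0.006 0 0 0 0' -1
python3 -m pendant '0.01 0 0 0 0 0;0.01 0 0 0 0 0;0.01 0 0 0 0 0;0.01 0 0 0 0 0'
python3 -m pendant '-0.1 0 0 0 0 0;-0.3 0 -0.04 0 0 0;-0.5 0 -0.1 0 0 0;-0.7 0 -0.2 0 0 0;-0.7 0 -0.4 0 0 0;-0.7 0 -0.4 0 0 0;-0.7 0 -0.4 0 0 0'
python3 - <<'E'
from h import *
np.set_printoptions(precision=4,suppress=True)
snap('scene','s8')
a=cv2.imread('pics/s7.png').astype(int);b=cv2.imread('pics/s8.png').astype(int)
x=np.array([.977,.215]);h=np.array([.5022,.0229]);y=np.array([-.215,.977])
# bar points: open vs shut
def P(q,z): return [*(h+q[0]*x+q[1]*y),z]
for n,p in [('open bar',P((-.0635,0),.078)),('open armL',P((-.04,.019),.078)),('open armR',P((-.04,-.019),.078)),
  ('shut bar',P((0,0),.0145)),('shut armL',P((0,.019),.045)),('shut armL2',P((0,.019),.034)),('knob',P((0,0),.123)),('wall top',P((-.05,-.02),0))]:
    u,v=np.round(proj('s8',p)[0]).astype(int); print(n,u,v,a[v-1:v+2,u-1:u+2].mean((0,1)),b[v-1:v+2,u-1:u+2].mean((0,1)), 'z',w('s8',u,v)[2], w('s7',u,v)[2])
E
```

```text
time: 15.5
ee_pos: [0.4427, 0.0111, 0.0382]
eef_rot: [-0.08, 0.703, 0.08, 0.703]
ft_force: [-0.4, -0.6, 0.5]
width: 0.0005
time: 15.9
ee_pos: [0.4429, 0.0112, 0.0367]
eef_rot: [-0.08, 0.702, 0.08, 0.703]
ft_force: [-0.5, -0.3, -0.2]
width: 0.0004
time: 16.6
ee_pos: [0.3449, -0.0113, 0.2121]
eef_rot: [-0.079, 0.701, 0.08, 0.704]
ft_force: [0.4, 0.7, -0.2]
width: 0.0007
open bar 310 315 [142.7778 139.2222 140.2222] [238.3333 240.3333 242.1111] z 0.0007133060600327257 0.07982678124353038
open armL 297 327 [121.3333 117.8889 118.5556] [238.1111 239.8889 241.7778] z 0.0006852528561963611 0.07860980761350844
open armR 294 306 [154.4444 150.4444 151.2222] [239.     240.6667 242.5556] z 0.0012115109395230972 0.08253692726084849
shut bar 273 339 [207.3333 197.     196.2222] [163.4444 155.5556 154.5556] z 0.02915029916443257 0.02774208707548953
shut armL 272 341 [159.7778 152.3333 152.1111] [121.4444 114.6667 114.8889] z 0.04087251387016044 0.026946674867342923
shut armL2 273 344 [180.5556 182.6667 184.7778] [121.4444 118.3333 119.3333] z 0.03158602782007125 0.0013259986924535339
knob 268 304 [100.4444  90.5556  88.7778] [100.1111  90.3333  88.3333] z 0.12330871248197894 0.1223114590376071
wall top 301 329 [140.6667 143.1111 145.1111] [238.3333 239.8889 241.7778] z 0.0006828344795664076 0.0003053253955688229
```

```bash
python3 - <<'E'
from h import *
np.set_printoptions(precision=3,suppress=True)
x=np.array([.977,.215]);h=np.array([.5022,.0229]);y=np.array([-.215,.977])
P=[]
for v in range(295,365):
  for u in range(255,320):
    p=w('s8',u,v,depth=np.load('pics/s8.npz')['d'][v,u]) if 0 else None
q=np.load('pics/s8.npz');Rm=cv2.Rodrigues(q['rv'])[0];o=-Rm.T@q['t']
vv,uu=np.mgrid[290:365,250:325];d=q['d'][vv,uu].ravel()
W=(np.c_[uu.ravel(),vv.ravel(),np.ones(d.size)]@np.linalg.inv(q['K']).T*d[:,None])@Rm+o
B=np.c_[(W[:,:2]-h)@x,(W[:,:2]-h)@y,W[:,2]]*1000
m=(B[:,1]>14)&(B[:,1]<25)&(B[:,0]<12)&(B[:,0]>-70)&(B[:,2]>8)&(B[:,2]<90);print(B[m][np.argsort(B[m][:,2])])
k=B[(B[:,2]>120)&(abs(B[:,1])<15)&(abs(B[:,0])<15)];print('knob',k.mean(0),k[:,2].max(),len(k))
l=B[(B[:,2]>45)&(B[:,2]<60)&(B[:,1]<-25)&(B[:,0]<-5)];print('lever',l.min(0),l.mean(0),len(l))
o=proj('s8',[0.3902,-.185,.057]);print(o)
for n,c,z in[('can',(.388,-.185),.057),('brown',(.342,-.117),.064)]:
  print(n,[ (w(f,*proj(f,[*c,z])[0])[2]) for f in('scene0','s8')])
print(r.read_state()['ft_force'])
E
```

```text
[[ 1.961 18.717 23.57 ]
 [ 0.331 19.373 24.414]
 [ 0.163 18.187 25.543]
 [ 3.342 18.2   26.4  ]
 [ 1.739 18.432 26.428]
 [-0.013 17.147 26.949]
 [ 3.095 18.281 29.936]
 [ 1.48  18.821 30.552]
 [ 2.863 18.141 33.03 ]
 [-0.327 18.715 33.302]
 [ 1.212 19.396 35.   ]
 [-0.548 18.576 36.38 ]
 [ 1.011 18.839 37.28 ]
 [-0.714 17.382 37.455]
 [ 2.584 18.797 37.606]
 [ 0.809 18.304 39.591]
 [ 2.382 18.227 39.848]
 [ 2.194 17.422 41.637]
 [ 3.599 16.163 42.975]
 [ 0.529 19.196 44.555]
 [ 1.906 18.334 46.614]
 [ 0.294 19.31  48.035]
 [ 0.126 18.222 49.266]
 [ 3.257 17.815 49.297]
 [ 1.627 19.126 51.332]
 [-0.086 17.941 51.983]
 [-0.257 16.923 53.332]
 [ 1.422 18.677 53.728]
 [ 2.937 19.161 55.008]
 [ 1.203 18.495 56.6  ]
 [ 2.744 18.506 57.007]
 [-0.563 18.495 59.406]
 [ 0.983 18.356 59.535]
 [-0.699 16.836 59.561]
 [ 2.508 18.557 60.284]
 [ 0.692 19.496 64.774]
 [ 2.231 19.307 64.809]
 [ 2.042 18.64  66.742]
 [ 0.483 19.225 67.423]
 [ 3.384 17.829 68.78 ]
 [ 0.258 19.259 70.607]
 [ 1.786 19.111 70.713]
 [ 3.168 17.578 71.439]
 [ 0.103 18.014 71.476]
 [ 3.032 16.029 71.768]
 [ 1.605 18.324 72.403]
 [ 1.474 16.674 72.548]
 [-0.069 17.098 72.936]
 [-0.214 15.661 73.465]
 [-0.392 14.868 75.137]
 [ 2.664 14.514 75.243]
 [ 2.783 16.332 75.39 ]
 [ 1.086 15.584 76.767]
 [ 0.847 15.877 80.332]]
knob [  1.49    1.454 122.234] 124.14288786175986 55
lever [-31.858 -58.605  45.153] [-17.291 -43.335  53.365] 178
[[346.839 231.883]]
can [np.float64(0.05606601989042714), np.float64(0.056030459307524816)]
brown [np.float64(0.06404836911061018), np.float64(0.3141750490370321)]
[ 0.534  1.065 -0.081]
```

```bash
python3 -m pendant '0 0 0 0 0 0;0 0 0 0 0 0;0 0 0 0 0 0'; python3 -c "from bench import close_job; print(close_job())"
```

```text
time: 16.95
ee_pos: [0.3453, -0.0113, 0.2107]
eef_rot: [-0.08, 0.703, 0.079, 0.702]
ft_force: [-0.0, 0.1, 0.3]
width: 0.0001
the job is handed in; nothing more can be done
None
```

The job is handed in at about 17 s. The lever is off, the linchpin is home through both ears, and its ring is shut over the lower end. The first push on the lever stopped short and it sprang back to on; a second, longer push took it over.

**Last checks, from scene-camera depth after the arm had backed off:**
- **Lever:** it leans to the right, at off.
- **Pin:** the knob top is at 122–124 mm, against 123 mm expected when seated. It stands about 2 mm from my estimate of the hole's axis. I felt about 5 N of contact when the collar met the upper ear.
- **Ring:** the visible arm hangs straight down, from about 75 mm to 24 mm height, with nothing left in the open position.
- **Objective can:** same height reading as at the start.
- **Robot:** it stood clear of everything, with wrist force near zero.

**Not checked at the end:** the gripper hid the primer bottle in the last picture, and I did not measure the dropper bottle or the blower rocker again. By plan the arm and fingers stayed clear of all three.

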